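# Weight down a small cheese in its mould

## Task

Weight down the cheese that lies in one of the two moulds: set the follower (the white disc with a steel post) flat on it inside that mould, post up, then thread the three steel ring weights over the post one at a time, the largest first, then the middle one, and the smallest on top. Lower each of them gently until it sits flat, let go, and do not shift or tip the jar or the little loose cheese that stand in between.

Things in the scene. Friction and masses are not known exactly. Their poses are not given: they have to be found in the camera images.
- mould_full: Fixed: steel drip dish (120 mm across, 6 thick) with a white round perforated mould on it, inner diameter 100 mm, wall 4 mm, open at the top, rim 76 mm above the table. Origin: centre of the dish's underside on the table, z up. This one holds a pale yellow cheese (97 mm across), its flat top 50 mm above the table, 26 mm below the rim
- mould_empty: Fixed: steel drip dish (120 mm across, 6 thick) with a white round perforated mould on it, inner diameter 100 mm, wall 4 mm, open at the top, rim 76 mm above the table. Origin: centre of the dish's underside on the table, z up. This one is empty: its perforated white floor shows, 12 mm above the table. It is not used
- follower: pressing disc, loose, post up, 0.25 kg: white plastic disc 90 mm across, 12 mm thick; white collar 48 mm across from 12 to 38 mm above the underside; then a round steel post 14 mm thick up to 98 mm (last 5 mm tapered), to grip it by. Origin: centre of the underside, z up along the post. In place the underside is 50, the collar top 88, the post tip 148 mm above the table
- weight_large: largest of three loose steel ring weights, lying flat: outer diameter 66 mm, through hole 26 mm, 20 mm high, about 0.45 kg. Origin: centre of the underside, z up, round about z. Its place: threaded on the follower's post, underside 38 mm above the follower's origin
- weight_middle: middle of three loose steel ring weights, lying flat: outer diameter 54 mm, through hole 26 mm, 20 mm high, about 0.28 kg. Origin: centre of the underside, z up, round about z. Its place: threaded on the follower's post, underside 58 mm above the follower's origin
- weight_small: smallest of three loose steel ring weights, lying flat: outer diameter 42 mm, through hole 26 mm, 20 mm high, about 0.13 kg. Origin: centre of the underside, z up, round about z. Its place: threaded on the follower's post, underside 78 mm above the follower's origin
- jar: a bystander: amber glass jar with a brass cap, 52 mm across, 75 mm high, loose. Origin: centre of the underside, z up. Leave it where it stands
- little_cheese: a bystander: little loose brown-yellow cheese wheel without a mould, 72 mm across, 34 mm high. Origin: centre of the underside, z up. Leave it where it lies
Mind the look-alikes: they are no part of the job. Leave any pink or purple look-alike of the weight_large alone. What is shaped like the weight_middle but turquoise or yellow is not meant.

How it is judged:
By the outcome, as a careful person would: the job done as asked, in the order asked, and still so for the second after the job is handed in, with the robot touching nothing.
It also fails if it takes over 115 s, if anything falls off the work surface, if the arm or the gripper's body presses on something with over 40 N, if the wrist force passes 120 N, or if a joint passes its speed limit or range.

## Robot

A 6-joint arm with a two-finger parallel gripper is mounted at the origin on the work surface. World frame = base frame: x ahead of the robot, y to its left, z up, the work surface at z = 0. Lengths are in m, angles in rad, forces in N, time in s.
With the tool pointing down it reaches from about 0.35 to 0.775 m from the base axis. Payload 5.5 kg.
Tool frame: the origin (TCP) lies where the fingers leave the gripper's body, on its centre line; the fingertips stand env.tip_reach ahead of it and the grasp point (between the pads) lies 54 mm ahead of it (env.tip_reach is the distance from the TCP to the fingertips, in m); z points along the fingers, y is the line along which they close (so a half turn about z gives the same grasp; the last joint's range is limited). The gripper opens to 85 mm and grips with 20 to 120 N. Pads are 22 mm wide; open, the fingers measure 114 mm over their backs; the gripper's body (76 mm by 85 mm) begins 54 mm behind the grasp point. The pads swing forward as they close: fully open they stand 13 mm farther back than shut.
Start: joints at [0.964, 0.313, 0.046, 1.304, 0, 1.431], TCP at [0.259, 0.514, 0.304] pointing down, gripper open.
Joint ranges: [-2.76, 2.76], [-0.86, 1.69], [-1.03, 1.26], [-2.2, 2.34], [-1.47, 1.5], [-3.14, 3.14]. Speed limits (rad/s): [2.57, 2.57, 3.14, 3.14, 3.14, 3.14].

## Interface

Orientations are given as a unit quaternion [w, x, y, z].
In Python, from workcell import status, optics, hand_in, env gives the robot as it stands.
- The arm moves only by the shell command python3 -m handwheel 'ROWS' [FORCE]. ROWS is a JSON object whose one key "deltas" holds a list of rows, each a list of 5 numbers: the opening, from -1 (shut) to 1 (fully open), then the shift along the tool's x, y, z in units of 40 mm (1.0 is 40 mm), then the turn about the tool's z in units of 10 degrees (1.0 is 10 degrees). In form: {"deltas": [[jaw, x, y, z, roll], ...]}. A call has 1 to 20 rows; each row shifts and turns the commanded pose from where the row before left it, along the tool's axes as they then stand; what a row does not reach is not made up. A row lasts 1/8 s, in which the tool goes at most 62.5 mm and 10.7 degrees, less where a joint would pass 70% of its speed; a pose out of reach is approached as far as the arm can. A call is refused whole if a number of a shift passes 1 or a number of a turn 1, either way. A call with a gripper value outside its range is refused whole. The fingers move at their own pace and stop on an object; FORCE is the grip in N (left out, the last holds). Time passes only in rows, so rows that do not move let the fingers close. It gives the time, the measured TCP pose, the force, the opening and the grip force at its end, in the units of the state.
- status.get_state(): the state, without advancing time (a new reading comes with each control period).
- optics.read_camera(name): name is "scene" or "side" or "wrist"; returns a dict with "frame" (384x512x3 uint8, red, green, blue), "depth" (384x512 float32, m along the optical axis (not along the pixel's ray), 0 where there is no reading), "vfov" (degrees; the focal length in pixels is half the picture's height over the tangent of half this angle, whatever the lens; pixels are square), "cx", "cy" (the principal point, pixels), "origin" and "attitude" of the camera in the world. Camera axes: x right, y down, z forward; pixel columns grow to the right and rows downward; lengths in m; the calibration is good to about 2 mm. The wrist camera is an equidistant fisheye: a pixel r from the principal point sees the ray r / f radians off the axis. A picture is of the moment at which its call begins.
- hand_in(): hands the job in; it is judged then, once.
The state is a dict: "clock": time; "joint_pos": joint angles; "qvel": joint speeds; "tau": joint torques, N m; "tcp_pos": TCP position; "orientation": TCP orientation; "wrist_force": force on the tool from outside, world axes, zero at the start; "ft_torque": the same for the moment, N m; "finger_gap": finger opening in m; "grip_force": force on a finger pad.
Only numpy, scipy, OpenCV 4.12 (cv2) and the standard library are available. Lean on these libraries where they do the work, as an engineer would, in place of code of your own. Each camera call takes 0.05 s, during which the arm holds its last target. There are 200 camera calls.

## Working session

There is one attempt and no reset: what is moved stays moved. The work goes in short steps, Python scripts to look and compute and a shell command to move; the robot and the scene stay as the last step left them, time stands still between calls to the robot, and variables do not carry over. Pictures are saved under pics/ and viewed, at most 14 in all, crops included, and the job is handed in when it is done.

```bash
mkdir -p pics; ls
cat > h.py <<'E'
import numpy as np, cv2
from workcell import status, optics, hand_in, env
from scipy.spatial.transform import Rotation as R
def q2m(q): return R.from_quat([q[1],q[2],q[3],q[0]]).as_matrix()
def cam(n):
    c=optics.read_camera(n); c['name']=n
    a=np.array(c['attitude']); c['R']=a if a.shape==(3,3) else q2m(a)
    c['f']=c['frame'].shape[0]/2/np.tan(np.radians(c['vfov'])/2)
    return c
def cloud(c):
    h,w=c['depth'].shape; u,v=np.meshgrid(np.arange(w),np.arange(h))
    x=(u-c['cx'])/c['f'];y=(v-c['cy'])/c['f']
    if c['name']=='wrist':
        r=np.hypot(x,y)+1e-9; t=np.tan(np.minimum(r,1.5)); x,y=x/r*t,y/r*t
    p=np.stack([x,y,np.ones_like(x)],-1)*c['depth'][...,None]
    P=p@c['R'].T+np.array(c['origin']); P[c['depth']<=0]=np.nan
    return P
def save(c,n): cv2.imwrite('pics/'+n,cv2.cvtColor(c['frame'],cv2.COLOR_RGB2BGR))
E
python3 - <<'E'
from h import *
s=status.get_state(); print(s); print(env.tip_reach)
ims=[]
for n in ('scene','side','wrist'):
    c=cam(n); np.save(n+'.npy',c,allow_pickle=True); save(c,n+'0.png'); print(n,c['origin'],c['attitude'],c['vfov'],c['cx'],c['cy'])
E
```

```text
pics
{'clock': 0.0, 'joint_pos': array([9.64395061e-01, 3.14035861e-01, 4.50066175e-02, 1.30360799e+00,
       1.33180563e-06, 1.43116848e+00]), 'qvel': array([ 0.00011184, -0.00093371,  0.00068899,  0.00048076,  0.00100945,
       -0.00140525]), 'tau': array([-1.01172693e-03, -4.80628252e+01,  2.98533618e+01,  1.93017366e-02,
       -2.93199846e-04, -9.49355922e-06]), 'tcp_pos': array([0.25856461, 0.51317203, 0.30299988]), 'orientation': array([-3.36055070e-04,  2.31273640e-01,  9.72888306e-01, -8.56912228e-04]), 'wrist_force': array([-0.32673273,  0.18958192, -1.10513974]), 'ft_torque': array([ 0.05032072,  0.04177239, -0.04262785]), 'grip_force': 0.0, 'finger_gap': 0.08543813510240257}
0.0726
scene [1.11008892 0.49829013 0.55943237] [-0.19315372  0.37122634  0.80445501 -0.42158603] 56.13241765084669 260.30522735267164 191.2846725718632
side [-0.14772799 -0.7844956   1.17454136] [-0.35355147  0.86922309 -0.32096815  0.12818748] 43.253722397780486 266.87015206297764 202.770496276182
wrist [0.19424128 0.54563058 0.37253068] [0.12160771 0.84292387 0.51888285 0.07383434] 65.70646984690485 254.4143231721613 190.69621607527506
```

View pics/scene0.png

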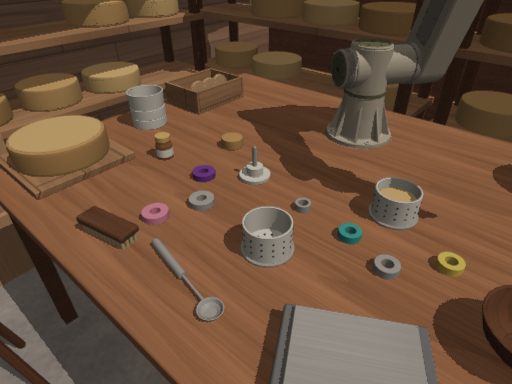

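View pics/side0.png

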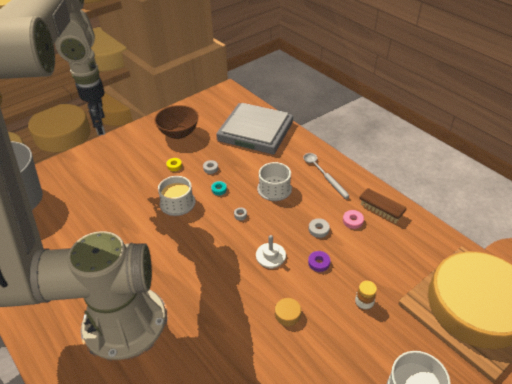

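Scene view, steel and grey: the large weight is at (202,200), the middle at (387,266) and the small at (303,205). The follower is at (254,172), the full mould at (396,203) and the empty mould at (268,236). The jar is at (164,146) and the little cheese at (232,141).

What could be taken for the targets:
- **Large weight:** purple ring (204,173) and pink ring (155,213).
- **Middle weight:** turquoise ring (349,233) and yellow ring (451,264).

I choose the steel-grey ones.

```bash
cat > meas.py <<'E'
from h import *
# name: scene px, side px, top z, outer diameter, window
OB={'full':((396,203),(176,195),.076,.108,32),'empty':((268,236),(275,181),.076,.108,36),'follower':((254,176),(271,257),.012,.09,24),
'large':((202,200),(319,228),.02,.066,18),'middle':((387,266),(211,167),.02,.054,18),'small':((303,205),(240,214),.02,.042,13),
'jar':((164,146),(366,295),.075,.052,20),'lc':((232,141),(288,312),.034,.072,20),'purple':((204,173),(319,261),.02,.066,16),
'pink':((155,213),(354,219),.02,.066,18),'turq':((349,233),(219,188),.02,.054,15),'yellow':((451,264),(174,164),.02,.054,17)}
if __name__=='__main__':
  for i,n in enumerate(('scene','side')):
    c=np.load(n+'.npy',allow_pickle=True).item(); P=cloud(c)
    for k,o in OB.items():
        u,v=o[i]; w=o[4]; Q=P[v-w:v+w,u-w:u+w].reshape(-1,3); Q=Q[np.isfinite(Q[:,0])]
        col=c['frame'][v-w:v+w,u-w:u+w]
        T=Q[abs(Q[:,2]-o[2])<.005]
        if len(T)<5: print(n,k,'few',np.nanpercentile(Q[:,2],[1,50,99])); continue
        (cx,cy),r=cv2.minEnclosingCircle((T[:,:2]*1000).astype(np.float32))
        print(n,k,round(cx,1),round(cy,1),'d',round(2*r,1),'of',o[3]*1000,'n',len(T),'zmed',np.round(np.median(T[:,2])*1000,1),'zmax',np.round(np.nanmax(Q[:,2])*1000,1))
E
python3 meas.py
```

```text
scene full 361.3 289.7 d 110.1 of 108.0 n 234 zmed 74.2 zmax 77.0
scene empty 654.1 127.4 d 110.3 of 108.0 n 303 zmed 74.2 zmax 77.1
scene follower 452.2 -90.0 d 93.3 of 90.0 n 282 zmed 10.9 zmax 82.6
scene large 638.3 -107.3 d 66.3 of 66.0 n 276 zmed 18.7 zmax 21.6
scene middle 547.9 355.1 d 56.1 of 54.0 n 343 zmed 18.6 zmax 21.1
scene small 486.4 104.8 d 43.0 of 42.0 n 98 zmed 18.3 zmax 75.4
scene jar 542.9 -383.1 d 50.2 of 52.0 n 94 zmed 73.6 zmax 75.9
scene lc 356.5 -272.7 d 72.8 of 72.0 n 171 zmed 32.6 zmax 35.5
scene purple 544.5 -201.5 d 69.9 of 66.0 n 211 zmed 18.6 zmax 21.1
scene pink 748.2 -152.4 d 67.5 of 66.0 n 322 zmed 18.6 zmax 40.5
scene turq 504.1 248.7 d 55.5 of 54.0 n 253 zmed 18.5 zmax 21.9
scene yellow 454.2 454.6 d 57.2 of 54.0 n 345 zmed 18.7 zmax 22.3
side full 355.7 285.9 d 117.8 of 108.0 n 133 zmed 74.4 zmax 82.7
side empty 652.8 124.4 d 113.8 of 108.0 n 118 zmed 74.2 zmax 81.7
side follower 448.4 -83.5 d 202.9 of 90.0 n 331 zmed 11.6 zmax 99.7
side large 635.7 -109.4 d 70.9 of 66.0 n 211 zmed 18.9 zmax 25.8
side middle 533.5 307.6 d 146.4 of 54.0 n 135 zmed 19.3 zmax 25.9
side small 483.4 101.5 d 43.3 of 42.0 n 64 zmed 18.9 zmax 23.8
side jar 540.6 -386.1 d 49.2 of 52.0 n 198 zmed 74.6 zmax 79.8
side lc 350.7 -277.3 d 73.0 of 72.0 n 460 zmed 33.4 zmax 40.7
side purple 542.5 -206.1 d 69.4 of 66.0 n 256 zmed 19.1 zmax 28.4
side pink 772.1 -152.0 d 120.7 of 66.0 n 210 zmed 18.9 zmax 41.6
side turq 501.9 244.2 d 56.9 of 54.0 n 109 zmed 19.7 zmax 24.7
side yellow 448.8 448.9 d 61.5 of 54.0 n 98 zmed 19.4 zmax 82.7
```

Run:
```python
from h import *
f=lambda n,u,v,w,h,s:cv2.resize(np.load(n+'.npy',allow_pickle=True).item()['frame'][v-h:v+h,u-w:u+w],None,fx=s,fy=s,interpolation=cv2.INTER_CUBIC)
im=np.vstack([f('side',260,215,130,70,3)]); cv2.imwrite('pics/crop1.png',im[...,::-1])
```

```text
(no output)
```

View pics/crop1.png

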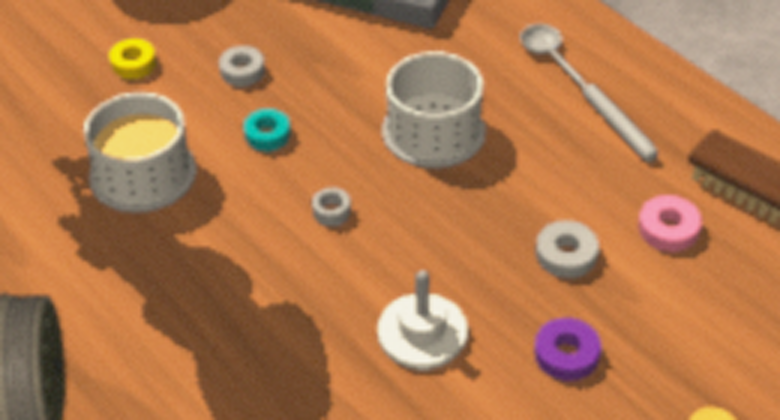

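The crop confirms the choice. The steel large ring is at (568,247) next to the purple and pink ones, the steel middle at (243,66) next to the yellow and turquoise ones, and the small at (332,207). The follower stands post up at (423,320), and the mould at (138,150) holds the cheese. Next I square the tool to the world axes and go above the follower.

```bash
python3 -m handwheel '{"deltas":[[1,0,0,0,-0.9],[1,0,0,0,-0.9],[1,0,0,0,-0.88],[1,-0.3,-0.945,0.08,0],[1,-0.3,-0.945,0.08,0],[1,-0.3,-0.945,0.08,0],[1,-0.3,-0.945,0.08,0],[1,-0.3,-0.945,0.08,0],[1,-0.3,-0.945,0.08,0],[1,-0.3,-0.945,0.08,0],[1,-0.3,-0.945,0.08,0],[1,-0.3,-0.945,0.08,0],[1,-0.3,-0.945,0.08,0],[1,-0.3,-0.945,0.08,0],[1,-0.3,-0.945,0.08,0],[1,-0.3,-0.945,0.08,0],[1,-0.3,-0.945,0.08,0],[1,-0.3,-0.945,0.08,0],[1,-0.3,-0.945,0.08,0]]}' 40
cat > w.py <<'E'
from h import *
import sys
s=status.get_state(); t=s['tcp_pos']; M=q2m(s['orientation'])
print('t',s['clock'],'tcp',np.round(t*1000,1),'x',np.round(M[:,0],3),'z',np.round(M[:,2],3),'q',np.round(s['joint_pos'],2),'F',np.round(s['wrist_force'],1),'gap',s['finger_gap'])
E
python3 w.py
python3 - <<'E'
from h import *
c=cam('wrist'); save(c,'w1.png'); np.save('w1.npy',c,allow_pickle=True); print(c['origin'],c['R'])
E
```

```text
clock: 2.52
tcp_pos: [0.4515, -0.0924, 0.2524]
orientation: [-0.0, -0.0, 1.0, 0.0]
wrist_force: [-0.1, 1.2, -0.6]
finger_gap: 0.0855
grip_force: 0.0
t 2.525 tcp [451.5 -92.4 252.4] x [-1.    -0.001  0.   ] z [-0.  0. -1.] q [-0.38  0.12 -0.33  1.12  0.   -0.38] F [-0.1  1.2 -0.6] gap 0.08550124331448355
[ 0.37939441 -0.09237993  0.321856  ] [[-7.32449905e-05  9.59502551e-01  2.81699926e-01]
 [ 9.99999975e-01  1.02721182e-05  2.25022654e-04]
 [ 2.13016156e-04  2.81699936e-01 -9.59502528e-01]]
```

View pics/w1.png

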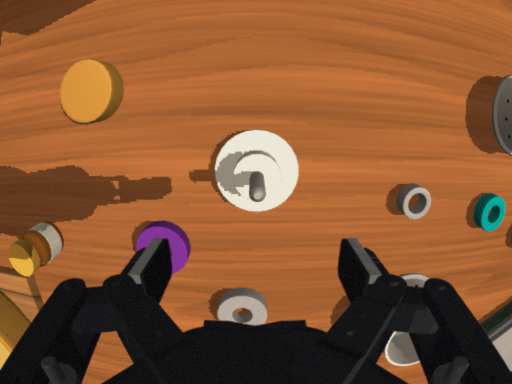

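The wrist picture shows the follower disc at (257,170) with its post top at (258,190), between the fingers. The purple ring is at (163,247), the steel large at (242,307), the small at (414,202) and the little cheese at (91,92).

```bash
cat > wm.py <<'E'
from h import *
def wm(c,u,v,w,z,tol=.005):
    P=cloud(c); Q=P[max(v-w,0):v+w,max(u-w,0):u+w].reshape(-1,3); Q=Q[np.isfinite(Q[:,0])]
    T=Q[abs(Q[:,2]-z)<tol]
    if len(T)<5: return 'few',np.percentile(Q[:,2],[1,50,99])
    (x,y),r=cv2.minEnclosingCircle((T[:,:2]*1000).astype(np.float32))
    return np.round([x,y,2*r,len(T),np.median(T[:,2])*1000,np.nanmax(Q[:,2])*1000],1)
E
python3 - <<'E'
from wm import *
c=np.load('w1.npy',allow_pickle=True).item()
for k,a in dict(disc=(257,170,48,.012),collar=(257,175,40,.038),post=(258,182,30,.0965),large=(242,305,26,.02),small=(414,202,24,.02),lc=(91,92,40,.034)).items(): print(k,wm(c,*a))
E
```

```text
disc [ 449.2  -90.2   90.3 3420.    11.4   98.6]
collar [ 448.9  -90.2   48.3 1385.    37.3   98.6]
post [448.9 -90.2  14.1 220.   95.2  98.6]
large [ 635.4 -108.5   65.9 1025.    19.2  258.2]
small [483.6 102.6  42.6 508.   19.1  21.4]
lc [ 352.7 -274.7   72.1 2699.    33.3   35.8]
```

```bash
python3 -m handwheel '{"deltas":[[1,0.06,0.055,0.75,0],[1,0,0,0.75,0],[1,0,0,0.75,0],[1,0,0,0.68,0],[1,0,0,0,0],[-1,0,0,0,0],[-1,0,0,0,0],[-1,0,0,0,0],[-1,0,0,0,0],[-1,0,0,0,0],[-1,0,0,0,0],[-1,0,0,0,0],[-1,0,0,0,0]]}' 60
python3 - <<'E'
from h import *
c=cam('wrist'); save(c,'w2.png'); np.save('w2.npy',c,allow_pickle=True)
E
```

```text
clock: 4.2
tcp_pos: [0.4493, -0.0892, 0.1358]
orientation: [0.0, -0.0, 1.0, -0.0]
wrist_force: [-2.0, -1.6, 5.5]
finger_gap: 0.0124
grip_force: 59.0
```

View pics/w2.png

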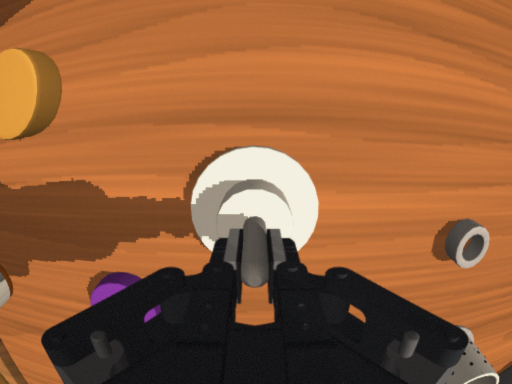

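Gripped: the post lies between the pads at (255,250), with the disc below at (255,205). I check how high the pad tips sit.

Run:
```python
from wm import *
c=np.load('w2.npy',allow_pickle=True).item(); P=cloud(c)
for v in range(228,262,5): print(v,[np.round(P[v,u]*1000).tolist() for u in (233,236,255,275,278)])
print(wm(c,255,205,70,.012))
```

```text
228 [[451.0, -102.0, 37.0], [451.0, -101.0, 37.0], [443.0, -89.0, 55.0], [450.0, -77.0, 38.0], [450.0, -75.0, 38.0]]
233 [[438.0, -100.0, 72.0], [438.0, -98.0, 72.0], [442.0, -89.0, 62.0], [438.0, -79.0, 73.0], [438.0, -78.0, 72.0]]
238 [[438.0, -99.0, 79.0], [438.0, -98.0, 78.0], [442.0, -89.0, 69.0], [438.0, -79.0, 79.0], [437.0, -78.0, 79.0]]
243 [[438.0, -99.0, 82.0], [438.0, -98.0, 83.0], [442.0, -89.0, 75.0], [438.0, -80.0, 83.0], [438.0, -78.0, 83.0]]
248 [[438.0, -99.0, 89.0], [438.0, -97.0, 89.0], [442.0, -89.0, 81.0], [439.0, -80.0, 87.0], [438.0, -79.0, 88.0]]
253 [[438.0, -98.0, 93.0], [438.0, -97.0, 94.0], [442.0, -89.0, 86.0], [438.0, -80.0, 92.0], [438.0, -79.0, 93.0]]
258 [[437.0, -98.0, 98.0], [438.0, -97.0, 97.0], [442.0, -89.0, 90.0], [438.0, -81.0, 97.0], [439.0, -79.0, 96.0]]
[ 448.8  -89.2   90.7 6296.    11.5  113. ]
```

```bash
python3 -m handwheel '{"deltas":[[-1,0,0,-0.3,0],[-1,0,0,-0.8,0],[-1,0,0,-1,0],[-1,0,0,-0.7,0],[-1,0.1,0.4,0,0],[-1,0.15,0.65,0,0],[-1,0.15,0.65,0,0],[-1,0.15,0.65,0,0],[-1,0.15,0.65,0,0],[-1,0.15,0.65,0,0],[-1,0.15,0.65,0,0],[-1,0.15,0.65,0,0],[-1,0.15,0.65,0,0],[-1,0.15,0.65,0,0],[-1,0.15,0.65,0,0],[-1,0.15,0.65,0,0],[-1,0.15,0.65,0,0],[-1,0.15,0.65,0,0],[-1,0.15,0.45,0,0],[-1,0.07,0.13,0,0]]}' 60
python3 w.py
python3 - <<'E'
from wm import *
c=cam('wrist'); save(c,'w3.png'); np.save('w3.npy',c,allow_pickle=True)
P=cloud(c).reshape(-1,3)*1000
P=P[np.isfinite(P[:,0])]
T=P[(abs(P[:,2]-75)<2.5)&(np.hypot(P[:,0]-358,P[:,1]-288)<62)]
print(len(T)); 
from scipy.optimize import least_squares
f=lambda T:least_squares(lambda p:np.hypot(T[:,0]-p[0],T[:,1]-p[1])-p[2],[358,288,52],loss='soft_l1').x
print('rim',f(T))
for z in (115,120,125,130,135): 
    D=P[(abs(P[:,2]-z)<3)&(np.hypot(P[:,0]-360,P[:,1]-288)<60)]; print(z,len(D),D.min(0) if len(D) else '',D.max(0) if len(D) else '')
E
```

```text
clock: 6.75
tcp_pos: [0.3556, 0.2889, 0.2457]
orientation: [-0.002, -0.002, 1.0, -0.001]
wrist_force: [-0.6, 1.0, -2.9]
finger_gap: 0.0121
grip_force: 58.8
t 6.75 tcp [355.6 288.9 245.7] x [-1.    -0.003  0.003] z [-0.003 -0.001 -1.   ] q [ 0.51  0.12 -0.35  1.11  0.    0.5 ] F [-0.6  1.  -2.9] gap 0.012120432724972664
834
rim [359.15680777 288.40556484  51.88496219]
115 83 [310.14560705 251.27823542 112.48928545] [329.89221629 319.69047946 117.97877401]
120 6153 [310.13707183 243.85965173 117.00564242] [386.81020257 333.36284048 122.98751545]
125 1221 [310.5091539  244.0932746  122.00102897] [384.07202158 332.83732597 127.96876304]
130 135 [330.89525629 265.50153011 127.01706219] [348.06486787 311.47195945 132.9739357 ]
135 158 [330.98447921 265.50153011 132.01773777] [348.12046643 311.55376465 137.963187  ]
```

View pics/w3.png

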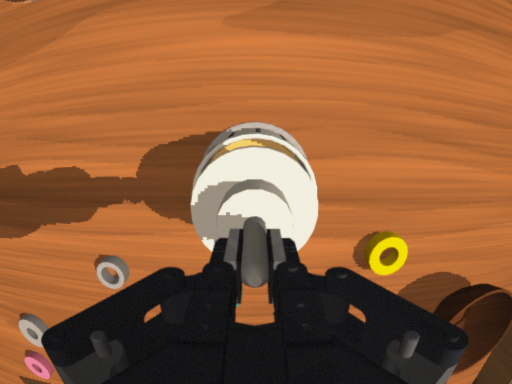

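The follower disc is at (255,205) over the full mould, with yellow cheese showing at (245,145). It needs about 3.5 mm more in +x, then down.

```bash
python3 -m handwheel '{"deltas":[[-1,-0.09,0,0,0],[-1,0,0,0,0],[-1,0,0,0.4,0],[-1,0,0,0.4,0],[-1,0,0,0.3,0],[-1,0,0,0.2,0],[-1,0,0,0.1,0],[-1,0,0,0,0]]}' 60
python3 w.py
```

```text
clock: 7.8
tcp_pos: [0.3614, 0.2882, 0.1915]
orientation: [-0.0, -0.0, 1.0, 0.0]
wrist_force: [-0.8, -0.4, -2.8]
finger_gap: 0.0123
grip_force: 58.7
t 7.8 tcp [361.4 288.2 191.5] x [-1.    -0.001  0.   ] z [-0.  0. -1.] q [ 0.5   0.17 -0.43  0.97  0.    0.5 ] F [-0.8 -0.4 -2.8] gap 0.012330556304306019
```

```bash
python3 -m handwheel '{"deltas":[[-1,0.05,0,0,0],[-1,0,0,0.04,0],[-1,0,0,0.04,0],[-1,0,0,0.03,0],[-1,0,0,0.03,0],[-1,0,0,0,0]]}' 60
python3 w.py
```

```text
clock: 8.55
tcp_pos: [0.3594, 0.2882, 0.1859]
orientation: [0.0, -0.0, 1.0, 0.0]
wrist_force: [-0.7, -0.1, -1.7]
finger_gap: 0.0125
grip_force: 58.8
t 8.55 tcp [359.4 288.2 185.9] x [-1.    -0.001 -0.   ] z [ 0.  0. -1.] q [ 0.5   0.17 -0.45  0.96 -0.    0.5 ] F [-0.7 -0.1 -1.7] gap 0.012458565689797476
```

```bash
python3 -m handwheel '{"deltas":[[-1,0,0,0.012,0],[-1,0,0,0,0],[-0.5,0,0,0,0],[0,0,0,0,0],[0.5,0,0,0,0],[1,0,0,0,0],[1,0,0,-0.4,0],[1,0,0,-0.8,0],[1,0,0,-0.8,0],[1,0,0,-0.4,0],[1,0,0,0,0],[1,0,0,0,0]]}' 60
python3 w.py
cat > post.py <<'E'
from wm import *
c=cam('wrist'); P=cloud(c).reshape(-1,3)*1000; P=P[np.isfinite(P[:,0])]
for z,d in ((62,90),(88,48),(146.5,14)):
    T=P[(abs(P[:,2]-z)<3)&(np.hypot(P[:,0]-359,P[:,1]-288)<47)]
    if len(T)>5: print(z,d,np.round(cv2.minEnclosingCircle(T[:,:2].astype(np.float32))[0],1),2*cv2.minEnclosingCircle(T[:,:2].astype(np.float32))[1],len(T),np.median(T[:,2]),'plane',np.round(np.linalg.lstsq(np.c_[T[:,:2]-[359,288],np.ones(len(T))],T[:,2],rcond=None)[0],3))
T=P[(abs(P[:,2]-75)<2)&(abs(np.hypot(P[:,0]-359,P[:,1]-288)-52)<5)]; print('rim',cv2.minEnclosingCircle(T[:,:2].astype(np.float32)))
E
python3 post.py
```

```text
clock: 10.05
tcp_pos: [0.3591, 0.288, 0.2806]
orientation: [-0.0, -0.0, 1.0, -0.0]
wrist_force: [-0.1, 0.5, -0.4]
finger_gap: 0.0854
grip_force: 0.0
t 10.05 tcp [359.1 288.  280.6] x [-1.    -0.001  0.001] z [-0.001 -0.    -1.   ] q [ 0.5   0.1  -0.28  1.19  0.    0.5 ] F [-0.1  0.5 -0.4] gap 0.08541979335067601
62 90 [359.2 288.1] 90.69776916503906 3800 61.36759102693607 plane [-1.0000e-03  0.0000e+00  6.1377e+01]
88 48 [359.  288.2] 48.07802963256836 1552 87.33615327001726 plane [ 2.0000e-03 -2.0000e-03  8.7334e+01]
146.5 14 [358.4 288. ] 12.815145492553711 193 145.77954303526644 plane [7.10000e-02 3.40000e-02 1.45885e+02]
rim ((358.8724670410156, 288.3623352050781), 54.17928695678711)
```

The follower sits flat and centred at (359.1,288.1). On to the large ring, with the jaw at about 74 mm.

```bash
python3 -m handwheel '{"deltas":[[0.75,-0.3,-0.4,0,0],[0.75,-0.5,-0.7,0.1,0],[0.75,-0.5,-0.7,0.1,0],[0.75,-0.5,-0.7,0.1,0],[0.75,-0.5,-0.7,0.1,0],[0.75,-0.5,-0.7,0.1,0],[0.75,-0.5,-0.7,0.1,0],[0.75,-0.5,-0.7,0.1,0],[0.75,-0.5,-0.7,0.1,0],[0.75,-0.5,-0.7,0.1,0],[0.75,-0.5,-0.7,0.1,0],[0.75,-0.5,-0.75,0.1,0],[0.75,-0.5,-0.75,0.1,0],[0.75,-0.5,-0.75,0.1,0],[0.75,-0.4,-0.6,0.1,0],[0.75,-0.2,-0.3,0,0],[0.75,0,0,0,0],[0.75,0,0,0,0]]}' 60
python3 w.py
python3 - <<'E'
from wm import *
c=cam('wrist'); save(c,'w4.png'); np.save('w4.npy',c,allow_pickle=True)
P=cloud(c)*1000; t=status.get_state()['tcp_pos']*1000
for vv in (slice(150,384),):
    Q=P[vv].reshape(-1,3); Q=Q[np.isfinite(Q[:,0])]
    for s in(-1,1):
        F=Q[(Q[:,2]>90)&(abs(Q[:,0]-t[0])<16)&(s*(Q[:,1]-t[1])>20)&(s*(Q[:,1]-t[1])<60)]
        print(s,len(F),'lowest',np.percentile(F[:,2],[0,.5,2])-t[2],'inner y',(s*(F[:,1]-t[1])).min())
R_=P.reshape(-1,3); R_=R_[np.isfinite(R_[:,0])]
T=R_[(abs(R_[:,2]-20)<4)&(np.hypot(R_[:,0]-635,R_[:,1]+108)<40)]
print(cv2.minEnclosingCircle(T[:,:2].astype(np.float32)),len(T),np.median(T[:,2]))
E
```

```text
clock: 12.35
tcp_pos: [0.6553, -0.1326, 0.2253]
orientation: [-0.0, -0.001, 1.0, 0.0]
wrist_force: [0.5, -0.1, -0.1]
finger_gap: 0.0746
grip_force: 0.0
t 12.35 tcp [ 655.3 -132.6  225.3] x [-1.    -0.002  0.001] z [-0.001  0.001 -1.   ] q [-0.32  0.53  0.18  1.22  0.   -0.32] F [ 0.5 -0.1 -0.1] gap 0.07464356818077868
-1 9439 lowest [-64.89511346 -61.32790737 -56.42333896] inner y 20.220083497726023
1 9516 lowest [-64.83540503 -61.28552943 -56.35343905] inner y 20.266215583069595
((636.46044921875, -108.5244140625), 32.909793853759766) 3038 19.286032459048194
```

View pics/w4.png

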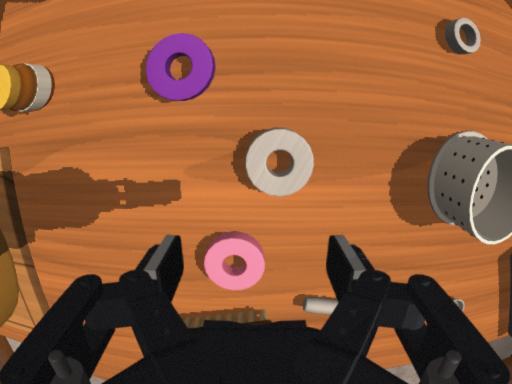

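I overshot a little. The steel large ring is at (280,162), the pink at (235,262) stays clear, and the tips reach about 65 mm. Correcting and descending.

```bash
python3 -m handwheel '{"deltas":[[0.75,0.48,0.6,0,0],[0.75,0,0,0.9,0],[0.75,0,0,0.9,0],[0.75,0,0,0.9,0],[0.75,0,0,0.7,0],[0.75,0,0,0.25,0],[0.75,0,0,0.1,0],[0.75,0,0,0,0]]}' 60
python3 w.py
```

```text
clock: 13.4
tcp_pos: [0.6372, -0.1095, 0.0765]
orientation: [0.001, -0.001, 1.0, -0.0]
wrist_force: [-0.3, 0.1, 0.8]
finger_gap: 0.0747
grip_force: 0.0
t 13.4 tcp [ 637.2 -109.5   76.5] x [-1.    -0.001 -0.002] z [ 0.002 -0.    -1.   ] q [-0.29  0.59 -0.1   0.88  0.   -0.3 ] F [-0.3  0.1  0.8] gap 0.07471820719340307
```

```bash
python3 -m handwheel '{"deltas":[[0.75,0.03,0.02,0.11,0],[0.75,0,0,0,0],[0.4,0,0,0,0],[-1,0,0,0,0],[-1,0,0,0,0],[-1,0,0,0,0]]}' 70
python3 w.py; python3 -m handwheel '{"deltas":[[-1,0,0,-0.2,0],[-1,0,0,-0.8,0],[-1,0,0,-1,0],[-1,0,0,-1,0],[-1,0,0,-0.6,0],[-1,0,0,0,0],[-1,0,0,0,0]]}' 70
python3 w.py
python3 - <<'E'
from wm import *
c=cam('wrist'); save(c,'w5.png'); np.save('w5.npy',c,allow_pickle=True)
E
```

```text
clock: 14.15
tcp_pos: [0.6357, -0.1087, 0.0723]
orientation: [0.001, -0.001, 1.0, -0.0]
wrist_force: [-2.8, 0.3, 6.2]
finger_gap: 0.0632
grip_force: 76.6
t 14.15 tcp [ 635.7 -108.7   72.3] x [-1.    -0.001 -0.001] z [ 0.001 -0.    -1.   ] q [-0.29  0.6  -0.11  0.87  0.   -0.3 ] F [-2.8  0.3  6.2] gap 0.06317099619099169
clock: 15.02
tcp_pos: [0.6345, -0.1085, 0.2133]
orientation: [-0.001, -0.0, 1.0, 0.0]
wrist_force: [0.0, 0.1, -6.2]
finger_gap: 0.0637
grip_force: 78.9
t 15.025 tcp [ 634.5 -108.5  213.3] x [-1.    -0.001  0.003] z [-0.003  0.001 -1.   ] q [-0.29  0.48  0.08  1.17  0.   -0.29] F [ 0.   0.1 -6.2] gap 0.06368748208121412
```

View pics/w5.png

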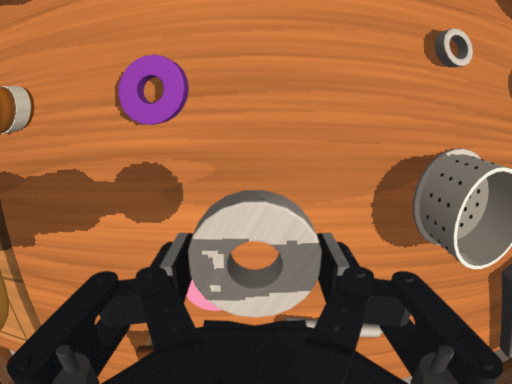

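The large ring is held level at (255,255), with the fingers on either side. I measure it relative to the tool.

```bash
cat > held.py <<'E'
from wm import *
import sys
def held(d,target=(359.1,288.1),c=None):
    c=c or cam('wrist'); t=status.get_state()['tcp_pos']*1000
    P=cloud(c).reshape(-1,3)*1000; P=P[np.isfinite(P[:,0])]-t
    T=P[(P[:,2]<-35)&(P[:,2]>-62)&(np.hypot(P[:,0],P[:,1])<d/2+4)&(abs(P[:,1])<d/2-2)]
    zm=np.percentile(T[:,2],80); T=T[abs(T[:,2]-zm)<4]
    A=np.c_[T[:,:2],np.ones(len(T))]; pl=np.linalg.lstsq(A,T[:,2],rcond=None)[0]
    H=T[np.hypot(T[:,0],T[:,1])<d]
    (x,y),r=cv2.minEnclosingCircle(T[:,:2].astype(np.float32))
    print('tcp',np.round(t,1),'ring top rel',np.round(pl,3),'centre rel',round(x,1),round(y,1),'d',round(2*r,1),'xext',T[:,0].min(),T[:,0].max(),'underside z',t[2]+pl[2]-20)
    d_=np.array(target)-(t[:2]+[x,y]); print('shift units tool x,y',-d_[0]/40,d_[1]/40)
if __name__=='__main__': held(float(sys.argv[1]))
E
python3 held.py 66
```

```text
tcp [ 634.3 -108.4  212.7] ring top rel [ -0.      0.    -53.039] centre rel 0.9 0.0 d 66.7 xext -31.895589208824276 34.25712069460974 underside z 139.68747941011588
shift units tool x,y 6.903453618963749 9.91211832884269
```

```bash
python3 -m handwheel '{"deltas":[[-1,0,0,-0.75,0],[-1,0.3,0.4,-0.2,0],[-1,0.46,0.66,0,0],[-1,0.46,0.66,0,0],[-1,0.46,0.66,0,0],[-1,0.46,0.66,0,0],[-1,0.46,0.66,0,0],[-1,0.46,0.66,0,0],[-1,0.46,0.66,0,0],[-1,0.46,0.66,0,0],[-1,0.46,0.66,0,0],[-1,0.46,0.66,0,0],[-1,0.46,0.66,0,0],[-1,0.46,0.66,0,0],[-1,0.46,0.66,0,0],[-1,0.4,0.6,0,0],[-1,0.22,0.33,0,0],[-1,0,0,0,0],[-1,0,0,0,0],[-1,0,0,0,0]]}' 70
python3 held.py 66
```

```text
clock: 17.62
tcp_pos: [0.3594, 0.2868, 0.2529]
orientation: [0.0, 0.0, 1.0, -0.0]
wrist_force: [0.1, 0.8, -5.4]
finger_gap: 0.0631
grip_force: 79.1
tcp [359.5 286.8 253. ] ring top rel [ 3.00e-03 -1.00e-03 -5.31e+01] centre rel 1.2 0.5 d 67.0 xext -31.901550487848567 34.036623925573 underside z 179.8511196750606
shift units tool x,y 0.03798876216018669 0.017867890475073978
```

```bash
python3 -m handwheel '{"deltas":[[-1,0.04,0.02,0,0],[-1,0,0,0.2,0],[-1,0,0,0.3,0],[-1,0,0,0.3,0],[-1,0,0,0.3,0],[-1,0,0,0.3,0],[-1,0,0,0.3,0],[-1,0,0,0.3,0],[-1,0,0,0.1,0],[-1,0,0,0,0],[-1,0,0,0,0]]}' 70
python3 held.py 66;python3 w.py
```

```text
clock: 19.05
tcp_pos: [0.3578, 0.2884, 0.1695]
orientation: [0.0, -0.0, 1.0, 0.0]
wrist_force: [0.2, 0.1, -5.3]
finger_gap: 0.0627
grip_force: 79.1
tcp [357.8 288.4 169.5] ring top rel [ 5.0000e-03  0.0000e+00 -5.3096e+01] centre rel 0.9 -0.1 d 66.3 xext -31.92176697113831 34.01740931903947 underside z 96.42258097025623
shift units tool x,y -0.009852531165687139 -0.004641252036867627
t 19.1 tcp [357.8 288.4 169.5] x [-1.    -0.001 -0.001] z [ 0.001  0.001 -1.   ] q [ 0.5   0.18 -0.47  0.91  0.    0.5 ] F [-0.6  0.4 -4.2] gap 0.06324662440748678
```

```bash
python3 -m handwheel '{"deltas":[[-1,0,0,0.08,0],[-1,0,0,0.06,0],[-1,0,0,0.04,0],[-1,0,0,0.03,0],[-1,0,0,0.02,0],[-1,0,0,0,0]]}' 70
python3 w.py
```

```text
clock: 19.85
tcp_pos: [0.3574, 0.2882, 0.1603]
orientation: [0.0, -0.0, 1.0, 0.0]
wrist_force: [-3.0, -1.7, 2.7]
finger_gap: 0.063
grip_force: 79.9
t 19.85 tcp [357.4 288.2 160.3] x [-1.    -0.001 -0.   ] z [ 0.  0. -1.] q [ 0.5   0.19 -0.49  0.89  0.    0.5 ] F [-3.  -1.7  2.7] gap 0.06304565954085503
```

Contact force shows the ring is seated. Release, retreat and check.

```bash
python3 -m handwheel '{"deltas":[[0.6,0,0,0,0],[0.8,0,0,0,0],[0.8,0,0,0,0],[0.8,0,0,-0.3,0],[0.8,0,0,-0.8,0],[0.8,0,0,-1,0],[0.8,0,0,-0.9,0],[0.8,0,0,0,0],[0.8,0,0,0,0]]}' 70
python3 w.py
cat > post2.py <<'E'
from wm import *
c=cam('wrist'); np.save('last.npy',c,allow_pickle=True); P=cloud(c).reshape(-1,3)*1000; P=P[np.isfinite(P[:,0])]
for z,n in ((62,'disc'),(108,'large'),(128,'mid'),(148,'small'),(146,'post')):
    T=P[(abs(P[:,2]-z)<3)&(np.hypot(P[:,0]-359,P[:,1]-288)<(47 if n!='post' else 8))]
    if len(T)>20: (x,y),r=cv2.minEnclosingCircle(T[:,:2].astype(np.float32)); print(n,np.round([x,y,2*r],1),len(T),np.median(T[:,2]),'plane',np.round(np.linalg.lstsq(np.c_[T[:,:2]-[359,288],np.ones(len(T))],T[:,2],rcond=None)[0],3))
E
python3 post2.py
```

```text
clock: 20.98
tcp_pos: [0.3573, 0.2882, 0.2799]
orientation: [0.0, -0.0, 1.0, 0.0]
wrist_force: [0.1, 0.2, -0.3]
finger_gap: 0.0765
grip_force: 0.0
t 20.975 tcp [357.3 288.2 279.9] x [-1.    -0.001 -0.   ] z [ 0.  0. -1.] q [ 0.5   0.1  -0.28  1.19  0.    0.5 ] F [ 0.1  0.2 -0.3] gap 0.07645966884519878
disc [358.9 287.9  90.3] 1815 61.40174415963096 plane [-3.0000e-03  0.0000e+00  6.1337e+01]
large [358.3 288.4  66. ] 3572 107.30610204248501 plane [3.00000e-03 1.00000e-03 1.07303e+02]
mid [356.4 287.9  12.6] 37 128.47473627050255 plane [-2.0400e-01  2.8000e-02  1.2719e+02]
small [358.6 288.1  11.4] 134 146.55442899760828 plane [ 1.00000e-03 -2.30000e-02  1.46567e+02]
post [358.8 287.9  13.8] 219 145.63579429734526 plane [3.50000e-02 1.20000e-02 1.45584e+02]
```

The large weight sits flat at 107.3 mm, centred on the post. On to the middle ring.

```bash
python3 -m handwheel '{"deltas":[[0.55,-0.2,0.07,0.05,0],[0.55,-0.39,0.136,0.12,0],[0.55,-0.39,0.136,0.12,0],[0.55,-0.39,0.136,0.12,0],[0.55,-0.39,0.136,0.12,0],[0.55,-0.39,0.136,0.12,0],[0.55,-0.39,0.136,0.12,0],[0.55,-0.39,0.136,0.12,0],[0.55,-0.39,0.136,0.12,0],[0.55,-0.39,0.136,0.12,0],[0.55,-0.39,0.136,0.12,0],[0.55,-0.39,0.136,0.12,0],[0.55,-0.2,0.07,0.05,0],[0.55,0,0,0,0],[0.55,0,0,0,0]]}' 70
python3 w.py
cat > ring.py <<'E'
from wm import *
import sys
d=float(sys.argv[1]); g=np.array([float(sys.argv[2]),float(sys.argv[3])])
c=cam('wrist'); np.save('last.npy',c,allow_pickle=True); save(c,sys.argv[4]); t=status.get_state()['tcp_pos']*1000
F=cloud(c)*1000; P=F.reshape(-1,3); C=c['frame'].reshape(-1,3); m=np.isfinite(P[:,0]); P=P[m];C=C[m]
k=(abs(P[:,2]-20)<4)&(np.hypot(*(P[:,:2]-g).T)<d/2+12); T=P[k]
(x,y),r=cv2.minEnclosingCircle(T[:,:2].astype(np.float32)); print('ring',round(x,1),round(y,1),'d',round(2*r,1),'z',np.median(T[:,2]),'rgb',np.median(C[k],0))
print('units x,y',round(-(x-t[0])/40,3),round((y-t[1])/40,3))
for s in(-1,1):
    Q=P[(P[:,2]>90)&(abs(P[:,0]-t[0])<16)&(s*(P[:,1]-t[1])>15)&(s*(P[:,1]-t[1])<60)]; print('tip reach',t[2]-Q[:,2].min())
E
python3 ring.py 54 545.4 353.6 w6.png
```

```text
clock: 22.9
tcp_pos: [0.5446, 0.3538, 0.2231]
orientation: [-0.0, -0.001, 1.0, -0.0]
wrist_force: [-0.0, -0.5, 0.6]
finger_gap: 0.0663
grip_force: 0.0
t 22.9 tcp [544.6 353.8 223.1] x [-1.    -0.001  0.   ] z [-0. -0. -1.] q [0.45 0.49 0.11 1.19 0.   0.45] F [-0.  -0.5  0.6] gap 0.06631293829816527
ring 544.9 355.7 d 53.8 z 19.22180806235696 rgb [206. 192. 176.]
units x,y -0.008 0.047
tip reach 67.97842686066565
tip reach 66.90872552451503
```

View pics/w6.png

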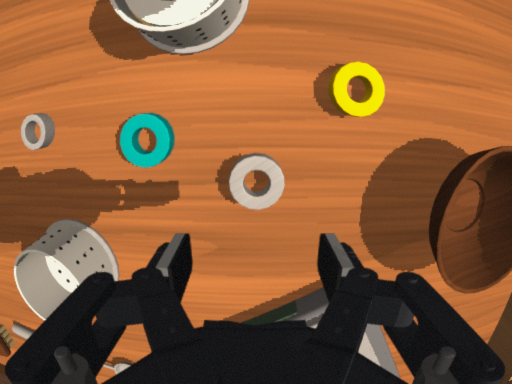

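The steel middle ring is at (257,182), with the turquoise at (147,140) and the yellow at (358,90), both clear. Descending.

```bash
python3 -m handwheel '{"deltas":[[0.55,-0.01,0.04,0,0],[0.55,0,0,0.9,0],[0.55,0,0,0.9,0],[0.55,0,0,0.9,0],[0.55,0,0,0.6,0],[0.55,0,0,0.3,0],[0.55,0,0,0.1,0],[0.55,0,0,0,0],[0.55,0,0,0,0]]}' 70
python3 w.py
```

```text
clock: 24.08
tcp_pos: [0.5461, 0.3558, 0.0763]
orientation: [0.001, -0.0, 1.0, 0.0]
wrist_force: [0.9, 0.7, -0.4]
finger_gap: 0.0665
grip_force: 0.0
t 24.075 tcp [546.1 355.8  76.3] x [-1.    -0.001 -0.002] z [ 0.002  0.001 -1.   ] q [ 0.45  0.6  -0.08  0.88  0.    0.45] F [ 0.9  0.7 -0.4] gap 0.06649838394055468
```

```bash
python3 -m handwheel '{"deltas":[[0.55,0.02,0,0.03,0],[0.3,0,0,0,0],[-1,0,0,0,0],[-1,0,0,0,0],[-1,0,0,0,0]]}' 60
python3 w.py; python3 -m handwheel '{"deltas":[[-1,0,0,-0.2,0],[-1,0,0,-0.8,0],[-1,0,0,-1,0],[-1,0,0,-1,0],[-1,0,0,-1,0],[-1,0,0,-0.9,0],[-1,0,0,0,0],[-1,0,0,0,0],[-1,0,0,0,0]]}' 60
python3 w.py; python3 held.py 54
```

```text
clock: 24.7
tcp_pos: [0.5448, 0.3557, 0.0746]
orientation: [0.0, -0.001, 1.0, 0.0]
wrist_force: [-1.3, 0.4, 5.0]
finger_gap: 0.0508
grip_force: 63.8
t 24.7 tcp [544.8 355.7  74.6] x [-1.    -0.001 -0.001] z [ 0.001  0.001 -1.   ] q [ 0.46  0.6  -0.09  0.88  0.    0.45] F [-1.3  0.4  5. ] gap 0.0507681829368095
clock: 25.82
tcp_pos: [0.5437, 0.355, 0.2674]
orientation: [-0.002, -0.0, 1.0, -0.001]
wrist_force: [-0.1, -0.6, -2.6]
finger_gap: 0.0506
grip_force: 63.5
t 25.825 tcp [543.7 355.  267.4] x [-1.    -0.001  0.004] z [-0.004 -0.002 -1.   ] q [0.45 0.47 0.2  1.3  0.   0.45] F [-0.1 -0.6 -2.6] gap 0.050623476649287444
tcp [543.8 355.  267.6] ring top rel [-0.0000e+00 -2.0000e-03 -5.5703e+01] centre rel 0.0 -0.3 d 54.3 xext -27.043012469374162 26.8032854620036 underside z 191.8586631948111
shift units tool x,y 4.617817727742297 -1.6653094028645186
```

```bash
python3 -m handwheel '{"deltas":[[-1,0.2,-0.07,0,0],[-1,0.42,-0.15,0,0],[-1,0.42,-0.15,0,0],[-1,0.42,-0.15,0,0],[-1,0.42,-0.15,0,0],[-1,0.42,-0.15,0,0],[-1,0.42,-0.15,0,0],[-1,0.42,-0.15,0,0],[-1,0.42,-0.15,0,0],[-1,0.42,-0.15,0,0],[-1,0.42,-0.15,0,0],[-1,0.21,-0.09,0,0],[-1,0,0,0,0],[-1,0,0,0,0],[-1,0,0,0,0]]}' 60
python3 held.py 54
```

```text
clock: 27.75
tcp_pos: [0.3608, 0.289, 0.2698]
orientation: [0.0, -0.0, 1.0, 0.0]
wrist_force: [0.4, -0.6, -3.5]
finger_gap: 0.051
grip_force: 63.5
tcp [360.7 289.  269.7] ring top rel [ 4.0000e-03 -1.0000e-03 -5.5388e+01] centre rel 0.5 -0.3 d 54.2 xext -26.45344749916086 27.19293634665371 underside z 194.35671963113836
shift units tool x,y 0.05278430835314936 -0.015890912019284543
```

```bash
python3 -m handwheel '{"deltas":[[-1,0.05,-0.015,0,0],[-1,0,0,0.2,0],[-1,0,0,0.35,0],[-1,0,0,0.35,0],[-1,0,0,0.3,0],[-1,0,0,0.3,0],[-1,0,0,0.3,0],[-1,0,0,0.15,0],[-1,0,0,0.05,0],[-1,0,0,0,0],[-1,0,0,0,0]]}' 60
python3 held.py 54
```

```text
clock: 29.18
tcp_pos: [0.3585, 0.2884, 0.1903]
orientation: [0.0, -0.0, 1.0, 0.0]
wrist_force: [0.1, 0.8, -2.6]
finger_gap: 0.0514
grip_force: 63.5
tcp [358.4 288.4 190.2] ring top rel [ 5.0000e-03  0.0000e+00 -5.5326e+01] centre rel 0.7 0.3 d 54.5 xext -26.460188138578644 26.937976843811896 underside z 114.9171923993272
shift units tool x,y 0.00032320242334975545 -0.015360329784323312
```

7.6 mm to go.

```bash
python3 -m handwheel '{"deltas":[[-1,0,0,0.07,0],[-1,0,0,0.05,0],[-1,0,0,0.03,0],[-1,0,0,0.02,0],[-1,0,0,0.02,0],[-1,0,0,0,0]]}' 60
python3 w.py
```

```text
clock: 29.98
tcp_pos: [0.3582, 0.2883, 0.1826]
orientation: [0.0, -0.0, 1.0, 0.0]
wrist_force: [-1.1, -1.1, 1.8]
finger_gap: 0.051
grip_force: 64.0
t 29.975 tcp [358.2 288.3 182.6] x [-1.    -0.001 -0.   ] z [ 0.  0. -1.] q [ 0.5   0.17 -0.45  0.95  0.    0.5 ] F [-1.1 -1.1  1.8] gap 0.0510219523701435
```

```bash
python3 -m handwheel '{"deltas":[[0.4,0,0,0,0],[0.6,0,0,0,0],[0.6,0,0,0,0],[0.6,0,0,-0.3,0],[0.6,0,0,-0.8,0],[0.6,0,0,-0.9,0],[0.6,0,0,-0.6,0],[0.6,0,0,0,0],[0.6,0,0,0,0]]}' 60
python3 w.py;python3 post2.py
```

```text
clock: 31.1
tcp_pos: [0.358, 0.2881, 0.2859]
orientation: [-0.0, -0.0, 1.0, -0.0]
wrist_force: [-0.8, 0.0, -0.2]
finger_gap: 0.0685
grip_force: 0.0
t 31.1 tcp [358.  288.1 285.9] x [-1.    -0.001  0.   ] z [-0. -0. -1.] q [ 0.5   0.1  -0.27  1.2   0.    0.5 ] F [-0.8  0.  -0.2] gap 0.06853845577797765
disc [358.9 287.9  90.6] 1758 61.39011813454265 plane [-3.0000e-03 -1.0000e-03  6.1318e+01]
large [358.2 288.4  65.8] 973 107.19894040344161 plane [ 2.00000e-03 -0.00000e+00  1.07264e+02]
mid [358.7 288.5  54. ] 2525 127.27529420320045 plane [ 2.00000e-03 -2.00000e-03  1.27269e+02]
small [359.1 287.6  11.2] 123 146.74206588505453 plane [-1.20000e-02  3.50000e-02  1.46734e+02]
post [358.6 287.8  13.3] 205 145.658718692044 plane [8.20000e-02 2.10000e-02 1.45717e+02]
```

The middle sits flat at 127.3 mm. On to the small ring.

```bash
python3 -m handwheel '{"deltas":[[0.3,-0.2,-0.3,0.1,0],[0.3,-0.28,-0.41,0.13,0],[0.3,-0.28,-0.41,0.13,0],[0.3,-0.28,-0.41,0.13,0],[0.3,-0.28,-0.41,0.13,0],[0.3,-0.28,-0.41,0.13,0],[0.3,-0.28,-0.41,0.13,0],[0.3,-0.28,-0.41,0.13,0],[0.3,-0.28,-0.41,0.13,0],[0.3,-0.28,-0.41,0.13,0],[0.3,-0.28,-0.41,0.13,0],[0.3,-0.145,-0.23,0.1,0],[0.3,0,0,0,0],[0.3,0,0,0,0]]}' 50
python3 w.py; python3 ring.py 42 483.8 102.8 w7.png
```

```text
clock: 32.9
tcp_pos: [0.4839, 0.1034, 0.2263]
orientation: [-0.0, -0.001, 1.0, 0.0]
wrist_force: [-0.1, 0.1, 1.0]
finger_gap: 0.0556
grip_force: 0.0
t 32.9 tcp [483.9 103.4 226.3] x [-1.    -0.001  0.   ] z [-0.  0. -1.] q [ 0.05  0.2  -0.3   1.07  0.    0.05] F [-0.1  0.1  1. ] gap 0.055606507275096806
ring 483.6 102.9 d 41.9 z 19.096893789896818 rgb [207. 192. 176.]
units x,y 0.009 -0.017
tip reach 69.57148170680853
tip reach 69.54967052698356
```

```bash
python3 -m handwheel '{"deltas":[[0.3,0.01,-0.015,0,0],[0.3,0,0,0.9,0],[0.3,0,0,0.9,0],[0.3,0,0,0.9,0],[0.3,0,0,0.6,0],[0.3,0,0,0.3,0],[0.3,0,0,0.08,0],[0.3,0,0,0,0],[0.3,0,0,0,0]]}' 50
python3 w.py
```

```text
clock: 34.08
tcp_pos: [0.4845, 0.1026, 0.08]
orientation: [0.001, -0.0, 1.0, 0.0]
wrist_force: [-0.3, -0.4, -0.1]
finger_gap: 0.0553
grip_force: 0.0
t 34.075 tcp [484.5 102.6  80. ] x [-1.    -0.001 -0.002] z [ 0.002  0.    -1.   ] q [ 0.05  0.35 -0.51  0.71  0.    0.05] F [-0.3 -0.4 -0.1] gap 0.05529822420790059
```

```bash
python3 -m handwheel '{"deltas":[[0.3,0.01,0,0.07,0],[0.1,0,0,0,0],[-1,0,0,0,0],[-1,0,0,0,0],[-1,0,0,0,0]]}' 50
python3 w.py; python3 -m handwheel '{"deltas":[[-1,0,0,-0.2,0],[-1,0,0,-0.8,0],[-1,0,0,-1,0],[-1,0,0,-1,0],[-1,0,0,-1,0],[-1,0,0,-0.9,0],[-1,0,0,0,0],[-1,0,0,0,0],[-1,0,0,0,0]]}' 50
python3 w.py; python3 held.py 42
```

```text
clock: 34.7
tcp_pos: [0.4834, 0.1026, 0.0766]
orientation: [0.0, -0.001, 1.0, 0.0]
wrist_force: [-1.2, -0.1, 6.0]
finger_gap: 0.0395
grip_force: 50.8
t 34.7 tcp [483.4 102.6  76.6] x [-1.    -0.001 -0.   ] z [ 0.  0. -1.] q [ 0.05  0.35 -0.51  0.71  0.    0.05] F [-1.2 -0.1  6. ] gap 0.03947200575866566
clock: 35.83
tcp_pos: [0.4825, 0.1025, 0.2706]
orientation: [-0.002, -0.0, 1.0, -0.0]
wrist_force: [-1.0, 0.2, -1.7]
finger_gap: 0.0393
grip_force: 50.8
t 35.825 tcp [482.5 102.5 270.6] x [-1.    -0.001  0.003] z [-0.003 -0.    -1.   ] q [ 0.05  0.17 -0.22  1.18  0.    0.05] F [-1.   0.2 -1.7] gap 0.03934599384995807
tcp [482.6 102.5 270.7] ring top rel [ 3.0000e-03 -3.0000e-03 -5.7768e+01] centre rel 0.2 0.1 d 42.2 xext -20.893257496869865 21.210764943668835 underside z 192.91528487926118
shift units tool x,y 3.0913942424458725 4.637618221122147
```

```bash
python3 -m handwheel '{"deltas":[[-1,0.15,0.23,0,0],[-1,0.28,0.42,0,0],[-1,0.28,0.42,0,0],[-1,0.28,0.42,0,0],[-1,0.28,0.42,0,0],[-1,0.28,0.42,0,0],[-1,0.28,0.42,0,0],[-1,0.28,0.42,0,0],[-1,0.28,0.42,0,0],[-1,0.28,0.42,0,0],[-1,0.28,0.42,0,0],[-1,0.14,0.2,0,0],[-1,0,0,0,0],[-1,0,0,0,0],[-1,0,0,0,0]]}' 50
python3 held.py 42
```

```text
clock: 37.75
tcp_pos: [0.3599, 0.2873, 0.2722]
orientation: [0.0, -0.0, 1.0, -0.0]
wrist_force: [0.6, -0.2, -2.0]
finger_gap: 0.0394
grip_force: 50.8
tcp [359.9 287.2 272.2] ring top rel [ 5.0000e-03 -1.0000e-03 -5.7617e+01] centre rel 0.3 0.0 d 41.9 xext -20.618310687014116 21.04403919449163 underside z 194.58208603000128
shift units tool x,y 0.0287791176059784 0.02074017817417655
```

```bash
python3 -m handwheel '{"deltas":[[-1,0.03,0.02,0,0],[-1,0,0,0.2,0],[-1,0,0,0.35,0],[-1,0,0,0.3,0],[-1,0,0,0.3,0],[-1,0,0,0.2,0],[-1,0,0,0.1,0],[-1,0,0,0.05,0],[-1,0,0,0,0],[-1,0,0,0,0]]}' 50
python3 held.py 42
```

```text
clock: 39.05
tcp_pos: [0.3586, 0.2886, 0.2126]
orientation: [0.0, -0.0, 1.0, 0.0]
wrist_force: [0.6, -0.3, -1.2]
finger_gap: 0.0395
grip_force: 50.8
tcp [358.6 288.6 212.6] ring top rel [ 5.0000e-03 -2.0000e-03 -5.7607e+01] centre rel 0.3 0.3 d 42.4 xext -20.75279803753591 21.032474603444598 underside z 134.94837571709144
shift units tool x,y -0.005247625972805281 -0.018565337171214936
```

```bash
python3 -m handwheel '{"deltas":[[-1,0,-0.01,0.07,0],[-1,0,0,0.06,0],[-1,0,0,0.03,0],[-1,0,0,0.02,0],[-1,0,0,0.02,0],[-1,0,0,0,0]]}' 50
python3 w.py
```

```text
clock: 39.85
tcp_pos: [0.3584, 0.288, 0.2046]
orientation: [0.0, -0.0, 1.0, 0.0]
wrist_force: [-1.9, -1.3, 2.9]
finger_gap: 0.0397
grip_force: 51.3
t 39.85 tcp [358.4 288.  204.6] x [-1.    -0.001 -0.   ] z [ 0.  0. -1.] q [ 0.5   0.15 -0.42  1.   -0.    0.5 ] F [-1.9 -1.3  2.9] gap 0.03969530641201298
```

Seated. Release, retreat and do the final check.

```bash
python3 -m handwheel '{"deltas":[[0.1,0,0,0,0],[0.4,0,0,0,0],[0.4,0,0,0,0],[0.4,0,0,-0.3,0],[0.4,0,0,-0.8,0],[0.4,0,0,-0.9,0],[0.4,0,0,-0.5,0],[0.4,0,0,0,0],[0.4,0,0,0,0],[0.4,0,0,0,0]]}' 50
python3 w.py;python3 post2.py
python3 - <<'E'
from h import *
from meas import OB
c=cam('scene'); save(c,'end.png'); P=cloud(c)
for k in('jar','lc'):
    o=OB[k];u,v=o[0];w=o[4];Q=P[v-w:v+w,u-w:u+w].reshape(-1,3);T=Q[abs(Q[:,2]-o[2])<.005]
    print(k,cv2.minEnclosingCircle((T[:,:2]*1000).astype(np.float32)))
E
```

```text
clock: 41.1
tcp_pos: [0.3579, 0.2878, 0.3031]
orientation: [-0.001, -0.0, 1.0, -0.0]
wrist_force: [0.3, 1.0, -0.1]
finger_gap: 0.0598
grip_force: 0.0
t 41.1 tcp [357.9 287.8 303.1] x [-1.    -0.001  0.002] z [-0.002 -0.001 -1.   ] q [ 0.5   0.09 -0.23  1.25  0.    0.5 ] F [ 0.3  1.  -0.1] gap 0.05976550945967564
disc [358.8 287.8  90.5] 1571 61.424097171630606 plane [-4.0000e-03  0.0000e+00  6.1325e+01]
large [358.1 288.3  66.2] 831 107.14890112617564 plane [-2.00000e-03 -2.00000e-03  1.07143e+02]
mid [358.7 288.5  54. ] 873 127.15972414454113 plane [-1.00000e-03 -1.00000e-03  1.27238e+02]
small [358.6 288.2  41.6] 1323 147.1584964722482 plane [3.00000e-03 1.00000e-03 1.47092e+02]
post [358.6 287.9  13.4] 181 145.62957589836398 plane [4.60000e-02 6.00000e-03 1.45591e+02]
jar ((545.1705932617188, -384.3723449707031), 24.393346786499023)
lc ((355.552490234375, -273.5162658691406), 38.035491943359375)
```

View pics/end.png

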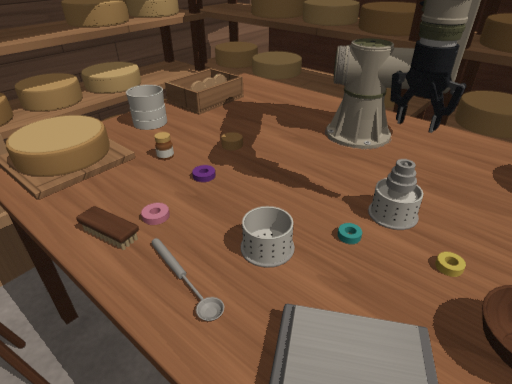

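The stack stands upright in the full mould at (396,195). The jar (164,146) and the little cheese (232,141) are where they were, to within image noise, and the look-alikes were not touched.

```bash
python3 -c "
from workcell import hand_in; print(hand_in())"
```

```text
the job is handed in; nothing more can be done
None
```

The job is handed in at about 41 s of the 115 s: the follower is flat on the cheese, the large, middle and small weights are threaded on its post in that order, all measured flat, and the jar, little cheese and look-alikes were left alone.

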